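# Roll a vial's new label down with the hand pad

## Robot

A 7-joint arm with a two-finger parallel gripper is mounted at the origin on the work surface; the furniture and walls round the work are solid. World frame = base frame: x ahead of the robot, y to its left, z up, the work surface at z = 0. Lengths are in m, angles in rad, forces in N, time in s.
With the tool pointing down it reaches from about 0.425 to 0.925 m from the base axis. Payload 6.8 kg.
Tool frame: the origin (TCP) lies on the front face of the gripper's body, between the roots of the fingers; the fingertips stand 73 mm ahead of it and the grasp point (between the pads) lies 54 mm ahead of it (env.nose_length is the distance from the TCP to the fingertips, in m); z points along the fingers, y is the line along which they close (so a half turn about z gives the same grasp; the last joint's range is limited). The gripper opens to 85 mm and grips with 20 to 120 N. Pads are 22 mm wide; open, the fingers measure 114 mm over their backs; the gripper's body (76 mm by 85 mm) begins 54 mm behind the grasp point. The pads swing forward as they close: fully open they stand 13 mm farther back than shut.
Start: joints at [1.166, 0.477, 0.022, 1.555, -0.011, 1.109, -0.083], TCP at [0.197, -0.646, 0.304] pointing down, gripper open.
Joint ranges: [-2.96, 2.96], [-0.34, 2.1], [-1.41, 1.46], [0.24, 2.44], [-1.37, 4.51], [0.17, 1.92], [-2.96, 2.96]. Speed limits (rad/s): [2.39, 2.39, 3.14, 3.14, 3.14, 3.14, 3.14].

## Interface

Orientations are given as a unit quaternion [w, x, y, z].
In Python, from cell import env, kin, camera, calibration, job gives the robot as it stands. The module is installed in compiled form; this text tells all that it offers. Calls block until the motion is done:
- env.reach(position, orientation): joint-space move of the TCP to a pose.
- env.movel(position, velocity=0.15, rot=None, stop_force=None): straight line of the TCP; rot=None keeps the orientation; velocity is the mean speed in m/s. With stop_force (N) it stops when the force on the tool has changed by that much, and returns True; else False.
- env.goto_joints(angles): joint-space move.
- env.grip(opening, f_grip=None): finger opening in m; f_grip is the grip in N (None keeps the last); returns when the fingers have stopped.
- env.dwell(seconds).
- kin.inverse_kinematics(position, orientation): joint angles nearest the present ones, or None.
- env.get_state(): the state.
- camera(name): name is "scene" or "top"; returns (picture, depth): 420x560x3 uint8, blue, green, red; 420x560 float32, m along the optical axis (not along the pixel's ray), 0 where there is no reading.
- calibration(name): a dict with "fx", "fy", "cx", "cy" (pixels), "k1" (the pictures are not rectified: a ray, as slopes to the right and down, at radius r is drawn at 1 + k1 r^2 times it, then the intrinsics apply), "rvec" (rotation vector, rad) and "tvec" (3), from world to camera coordinates, as OpenCV has them. Camera axes: x right, y down, z forward; pixel columns grow to the right and rows downward; lengths in m; the calibration is good to about 2 mm. A picture is of the moment at which its call begins. calibration takes no time and is no camera call.
A pose or a line that the arm cannot do raises env.PlanningError and nothing moves.
- job.job_done(): hands the job in; it is judged then, once.
The state is a dict: "time": time; "qpos": joint angles; "joint_velocities": joint speeds; "joint_torque": joint torques, N m; "tcp_pos": TCP position; "orientation": TCP orientation; "force": force on the tool from outside, world axes, zero at the start; "torque": the same for the moment, N m; "opening": finger opening in m; "gripper_force": force on a finger pad.
Only numpy, scipy, OpenCV 4.12 (cv2) and the standard library are available. Lean on these libraries where they do the work, as an engineer would, in place of code of your own. Each camera call takes 0.05 s, during which the arm holds its last target. There are 200 camera calls.

## Task

The label on the vial lying on the rolling board has just been stuck on and must be rolled down. Take the hand pad by its handle, lay it flat on top of the vial, and pressing lightly but steadily all the way (about 8 N; more than 20 N cracks the vial) roll the vial with it along the board and over the ramp until it drops into the trough against the stop bar, then press it home there with the pad. Finally put the pad down flat on the desk, clear of the board; touch the vial with nothing but the pad, and do not shift the tub or the glue stick.

Things in the scene. Friction and masses are not known exactly. Their poses are not given: they have to be found in the camera images.
- board: Board fixed on the desk, white bed, blue side rails and stop bar, 170 mm (x) by 116 mm (y). Origin: centre of underside; x points to the bar. Bed 14 mm above the desk, level to x = 0; then a yellow ramp to x +46 whose far edge stands 3 mm lower to 3.5 mm higher (differs, stays put); then a trough, floor 9 mm above the desk, to the bar's face at x +70. Bar top 24, rail tops 20 mm above the desk
- seat (a point): Where the vial's centre lies when home in the trough: 58 mm from the board's origin along its x, on the centre line, 21 mm above the desk; axes as the board's
- vial: Loose rigid vial lying across the bed, 24 mm in diameter all along, 84 mm long, 40 g, green cap (+y end), white label with a red strip that starts on top. Origin at its centre, y along its length; x and z turn as it rolls. Starts 68 to 88 mm short of the seat, to 5 mm off centre, to 0.06 rad askew. Not springy: 1 mm too low costs 10 N or more. A plate rolling it from above moves twice as far as it
- pad: Loose hand pad, 160 g: plate 140 mm (x) by 70 mm (y), 14 mm thick, black rubber underside, light wood back; upright wooden block handle mid-back, 28 mm (x) by 44 mm (y), 46 mm high, top 60 mm above the underside. Origin: centre of underside, z up through the handle. Starts flat on the desk between robot and board, long side roughly across
- pad_grip (a point): Centre of the pad's handle where it is grasped, 38 mm above the pad's underside; axes as the pad's
- tub: Round tub of alcohol pads with blue lid, 55 mm in diameter, 80 mm high, left of the board near its far end; leave alone
- gluestick: Yellow and green glue stick standing upright, 27 mm in diameter, 88 mm high, beyond the tub; leave alone

How it is judged:
On the way, in this order (a step that is already met when the one before it is completed fails the run):
1. the pad presses flat on the vial, with more than 3 N, near where the vial lay (contact force between pad and vial above 3 N and angle between pad's own z axis and vertical below 0.2 rad and distance of vial from where it was at the start of the episode below 0.02 m), for 0.1 s.
2. under the pad's pressure (more than 3 N) the vial has rolled on the bed until its label edge points down (contact force between pad and vial above 3 N and angle between pad's own z axis and vertical below 0.2 rad and angle between vial's own z axis and vertical above 2.1 rad and x of vial in the frame of board below 0.044 m), for 0.1 s.
3. still under the pad's pressure (more than 3 N), the vial rolls over the far half of the ramp (contact force between pad and vial above 3 N and angle between pad's own z axis and vertical below 0.2 rad and x of vial in the frame of board between 0.028 and 0.046 m), for 0.1 s.
4. the pad presses the vial home in the trough, with more than 3 N (contact force between pad and vial above 3 N and x of vial in the frame of seat above -0.004 m and z of vial in the frame of seat below 0.0012 m), for 0.2 s.
At the end, for the whole second after the job is handed in: the vial lies at rest in the trough against the stop bar (within 4 mm of the seat along the board, 14 mm across, 1.2 mm in height, square within 0.06 rad); the pad lies flat and at rest on the desk (within 4 mm of it), touching neither board nor vial (x of vial in the frame of seat between -0.004 and 0.004 m and y of vial in the frame of seat between -0.014 and 0.014 m and z of vial in the frame of seat below 0.0012 m and angle between the y axis of vial and the y axis of board, either way round below 0.06 rad and linear speed of each of vial, pad below 0.02 m/s and height (world z) of pad below 0.004 m and angle between pad's own z axis and vertical below 0.05 rad and contact force between pad and board below 0.05 N and contact force between pad and vial below 0.05 N).
It fails at once if the pad presses on the vial with more than 20 N (contact force between pad and vial above 20 N).
It fails at once if the robot touches the vial itself (contact force between any of the fingers, the arm and vial above 0.3 N).
It fails at once if the tub or the glue stick is shifted more than 20 mm (distance of any of tub, gluestick from where it was at the start of the episode above 0.02 m).
It fails at once if the vial leaves the board (height (world z) of vial below 0.018 m or height (world z) of vial above 0.045 m).
It also fails if it takes over 66 s, if anything falls off the work surface, if the arm or the gripper's body presses on something with over 40 N, if the wrist force passes 120 N, or if a joint passes its speed limit or range.

## Working session

There is one attempt and no reset: what is moved stays moved. The work goes in short steps, each a Python script; the robot and the scene stay as the last script left them, time stands still between calls to the robot, and variables do not carry over. Pictures are saved under pics/ and viewed, at most 10 in all, crops included, and the job is handed in when it is done.

```bash
mkdir -p pics
cat > h.py <<'E'
import numpy as np, cv2
from cell import env, kin, camera, calibration, job
def rays(name, uv):
    c=calibration(name); uv=np.atleast_2d(np.float64(uv))
    K=np.array([[c['fx'],0,c['cx']],[0,c['fy'],c['cy']],[0,0,1.]])
    n=cv2.undistortPoints(uv.reshape(-1,1,2),K,np.array([c['k1'],0,0,0.])).reshape(-1,2)
    R=cv2.Rodrigues(np.float64(c['rvec']))[0]; t=np.float64(c['tvec']).ravel()
    return n,R,t
def onplane(name,uv,z):
    n,R,t=rays(name,uv); o=-R.T@t; d=np.c_[n,np.ones(len(n))]@R
    return o+d*((z-o[2])/d[:,2])[:,None]
def points(name,depth,uv):
    uv=np.atleast_2d(uv); n,R,t=rays(name,uv); D=depth[uv[:,1].astype(int),uv[:,0].astype(int)]
    return (np.c_[n,np.ones(len(n))]*D[:,None]-t)@R
E
python3 - <<'E'
from h import *
for n in("top","scene"):
    p,d=camera(n); cv2.imwrite(f"pics/{n}0.png",p); np.savez(f"pics/{n}0.npz",p=p,d=d)
    c=calibration(n); R=cv2.Rodrigues(np.float64(c['rvec']))[0]; print(n,c,-R.T@np.ravel(c['tvec']))
s=env.get_state(); print(s)
E
```

```text
top {'fx': 443.97016521427656, 'fy': 443.97016521427656, 'cx': 284.3074418409129, 'cy': 206.21602412785705, 'k1': -0.09993250834719167, 'rvec': array([ 2.11898434, -2.13658165,  0.22523193]), 'tvec': array([-0.14788314,  0.58140874,  0.80456526])} [ 0.41461862 -0.13679375  0.90366458]
scene {'fx': 454.4186107622467, 'fy': 454.4186107622467, 'cx': 282.00382632433576, 'cy': 208.62122578308146, 'k1': -0.04682350839745468, 'rvec': array([ 1.8498332 , -0.90419814,  0.59700025]), 'tvec': array([-0.4527302 ,  0.21301376,  0.59774113])} [-0.08925388 -0.62810997  0.45292998]
{'time': 0.1, 'qpos': array([ 1.1659097 ,  0.477734  ,  0.02232576,  1.55633341, -0.01150348,
        1.10932739, -0.08309844]), 'joint_velocities': array([ 0.0011524 , -0.00275607,  0.00079446, -0.00321605,  0.00049013,
       -0.00109057, -0.00155773]), 'joint_torque': array([ 4.64592522e-03, -5.97762394e+01,  1.61401045e+00, -2.81951523e+01,
        1.28311422e-02,  5.05822143e-03,  1.08187839e-05]), 'tcp_pos': array([ 0.19729003, -0.64509127,  0.30301951]), 'orientation': array([-8.17875043e-04,  9.89006950e-01,  1.47866670e-01, -1.78638460e-04]), 'force': array([-0.68117524,  1.10735848, -0.34106789]), 'torque': array([ 0.01436483, -0.01599895,  0.04391788]), 'gripper_force': 0.0, 'opening': 0.08547920799469902}
```

View pics/top0.png

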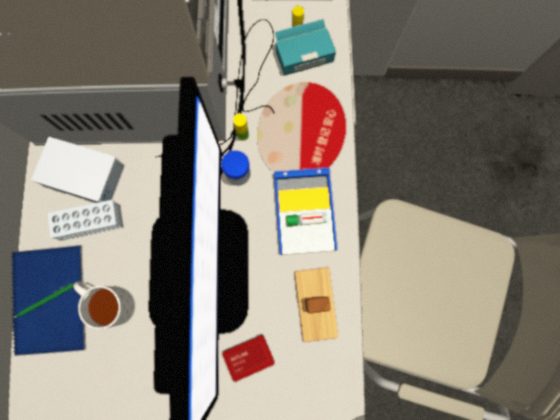

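View pics/scene0.png

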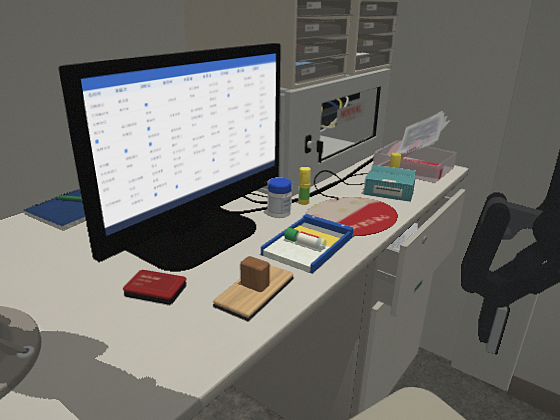

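The top view shows the board with its bar up, at corners of about (275,170), (329,168), (336,250) and (281,255). The vial is near (305,218) with its cap on the left, and the pad is at (316,304). The tub is at (235,165) and the glue stick at (240,125). The monitor stands to the left of the work. Next I'll measure these by mask.

```bash
cat > m.py <<'E'
from h import *
def bgmask(p,lo,hi): return cv2.inRange(cv2.cvtColor(p,cv2.COLOR_BGR2HSV),lo,hi)
def biggest(m,box):
    x0,y0,x1,y1=box; k=np.zeros_like(m); k[y0:y1,x0:x1]=m[y0:y1,x0:x1]
    return max(cv2.findContours(k,cv2.RETR_EXTERNAL,cv2.CHAIN_APPROX_NONE)[0],key=cv2.contourArea)
E
python3 - <<'E'
from m import *
np.set_printoptions(precision=4,suppress=True)
f=np.load("pics/top0.npz"); p,d=f['p'],f['d']
img=p
def rep(name,lo,hi,box,z):
    c=biggest(bgmask(p,lo,hi),box); r=cv2.minAreaRect(c); b=cv2.boxPoints(r)
    w=onplane("top",b,z); print(name,r,'\n',w,'\n centre',w.mean(0),'sides',np.linalg.norm(w[0]-w[1]),np.linalg.norm(w[1]-w[2]))
    m=np.zeros(d.shape,np.uint8); cv2.drawContours(m,[c],-1,255,-1); v,u=np.nonzero(m)
    P=points("top",d,np.c_[u,v]); P=P[d[v,u]>0]; print(' depth z pct',np.percentile(P[:,2],[5,50,95]),'n',len(P))
    return c
rep("board",(100,120,50),(125,255,255),(262,160,350,262),.02)
rep("yellow",(20,120,100),(35,255,255),(262,160,350,262),.014)
rep("cap",(45,80,30),(85,255,255),(262,190,350,240),.026)
rep("pad",(8,60,90),(25,200,255),(285,262,350,350),.014)
rep("handle",(3,80,30),(20,255,160),(285,280,350,330),.06)
rep("tub",(105,120,50),(125,255,255),(215,145,255,185),.08)
rep("red",(0,120,80),(8,255,255),(295,205,335,230),.026)
crop=cv2.resize(p[155:350,255:355],None,fx=3,fy=3,interpolation=cv2.INTER_CUBIC); cv2.imwrite("pics/crop1.png",crop)
# depth profile along board lines
for u in (290,300,305,315,322):
    uv=np.array([[u,v] for v in range(165,258,4)]); print(u,points("top",d,uv)[:,2].round(3))
E
```

```text
board ((304.3279113769531, 210.10655212402344), (81.21055603027344, 56.76591110229492), 84.80557250976562) 
 [[ 0.659  -0.1295  0.02  ]
 [ 0.6695 -0.2466  0.02  ]
 [ 0.5017 -0.2565  0.02  ]
 [ 0.4925 -0.1434  0.02  ]] 
 centre [ 0.5807 -0.194   0.02  ] sides 0.11756116154906592 0.16804066644438806
 depth z pct [0.0191 0.0233 0.0272] n 634
yellow ((303.7157287597656, 199.0203094482422), (21.374114990234375, 50.01543045043945), 85.91438293457031) 
 [[ 0.6225 -0.1409  0.014 ]
 [ 0.6295 -0.244   0.014 ]
 [ 0.5846 -0.2458  0.014 ]
 [ 0.5779 -0.1437  0.014 ]] 
 centre [ 0.6036 -0.1936  0.014 ] sides 0.10333511483636235 0.044899487260343936
 depth z pct [0.0114 0.014  0.0167] n 1062
cap ((292.2432556152344, 219.95945739746094), (10.192737579345703, 11.672327995300293), 80.53767395019531) 
 [[ 0.5666 -0.1558  0.026 ]
 [ 0.5703 -0.179   0.026 ]
 [ 0.5499 -0.182   0.026 ]
 [ 0.5462 -0.1589  0.026 ]] 
 centre [ 0.5582 -0.1689  0.026 ] sides 0.023477475575384696 0.020675491670803917
 depth z pct [0.033  0.0375 0.0403] n 117
pad ((315.8384704589844, 304.20770263671875), (72.56031799316406, 36.590
[... 1398 characters left out ...]
15  0.015  0.014
  0.012  0.015  0.017 -0.001]
300 [0.002 0.004 0.024 0.016 0.011 0.009 0.012 0.014 0.012 0.013 0.017 0.017
 0.017 0.039 0.038 0.014 0.016 0.014 0.017 0.011 0.014 0.013 0.008 0.002]
305 [ 0.007  0.023  0.025  0.012  0.01   0.011  0.014  0.012  0.016  0.013
  0.016  0.012  0.031  0.041  0.04   0.023  0.012  0.016  0.016  0.016
  0.013  0.017 -0.001  0.001]
315 [ 0.004  0.026  0.026  0.008  0.011  0.01   0.013  0.014  0.014  0.014
  0.013  0.016  0.035  0.041  0.034  0.015  0.015  0.014  0.016  0.015
  0.016  0.018  0.001 -0.   ]
322 [0.007 0.025 0.027 0.01  0.012 0.009 0.014 0.015 0.011 0.015 0.015 0.017
 0.036 0.041 0.034 0.014 0.017 0.016 0.013 0.015 0.014 0.016 0.001 0.   ]
```

View pics/crop1.png

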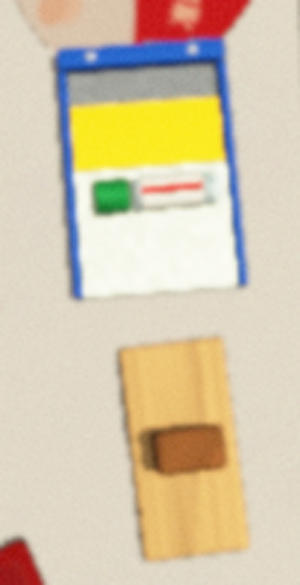

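The crop confirms the board and vial poses. The vial is at about board x −21 mm and the pad yaw is about 0.106. Next I'll check the ramp slope, the monitor clearance and the IK, and then approach.

```bash
cat >> m.py <<'E'
B=np.array([0.5806,-0.1945]); BY=0.073
PAD=np.array([0.392,-0.2137]); PY=0.106
from scipy.spatial.transform import Rotation as Ro
def quat(th,flip):
    if flip: th+=np.pi
    c,s=np.cos(th),np.sin(th)
    q=Ro.from_matrix(np.array([[-s,c,0],[c,s,0],[0,0,-1.]])).as_quat(); return q[[3,0,1,2]]
def bw(x,y=0):
    c,s=np.cos(BY),np.sin(BY); return B+[c*x-s*y,s*x+c*y]
def wb(P):
    c,s=np.cos(BY),np.sin(BY); d=P[...,:2]-B; return np.stack([c*d[...,0]+s*d[...,1],-s*d[...,0]+c*d[...,1]],-1)
E
python3 - <<'E'
from m import *
np.set_printoptions(precision=3,suppress=True)
f=np.load("pics/top0.npz"); p,d=f['p'],f['d']
v,u=np.mgrid[0:420,0:560]; P=points("top",d,np.c_[u.ravel(),v.ravel()]); ok=d.ravel()>0; P=P[ok]
b=wb(P); 
for lo in np.arange(-80,75,6)/1e3:
    s=(b[:,0]>lo)&(b[:,0]<lo+.006)&(abs(b[:,1])<.045); print(round(lo*1e3+3),round(np.median(P[s,2])*1e3,1),end=' | ')
# vial axis from depth
s=(b[:,0]>-.05)&(b[:,0]<.0)&(abs(b[:,1])<.05)&(P[:,2]>.029); V=b[s]; k=np.polyfit(V[:,1],V[:,0],1)
print('\nvial',np.median(V,0),V[:,1].min(),V[:,1].max(),'skew',-k[0],'x at mid',np.polyval(k,0))
m=P[(P[:,2]>.1)&(P[:,0]>0)&(P[:,0]<.9)&(P[:,1]>-.3)&(P[:,1]<.1)]
for h in (.1,.2,.3,.4): 
    q=m[(m[:,2]>h)&(m[:,2]<h+.1)]; print(h,len(q), q[:,1].min() if len(q) else None, q[:,0].min() if len(q) else None,q[:,2].max() if len(q) else None)
for fl in(0,1):
    for n,xy,z,th in(("pad",PAD,.092,PY),("padhi",PAD,.22,PY),("start",bw(-.063),.13,BY),("end",bw(.095),.125,BY)):
        print(fl,n,kin.inverse_kinematics(np.r_[xy,z],quat(th,fl)))
E
```

```text
-77 15.3 | -71 15.3 | -65 15.2 | -59 15.1 | -53 15.2 | -47 15.0 | -41 15.1 | -35 15.3 | -29 34.0 | -23 38.5 | -17 37.9 | -11 34.5 | -5 15.1 | 1 15.0 | 7 14.9 | 13 14.7 | 19 14.2 | 25 14.0 | 31 13.8 | 37 13.1 | 43 12.9 | 49 10.5 | 55 10.5 | 61 10.3 | 67 12.2 | 73 25.3 | 
vial [-0.023 -0.004] -0.04439515096827371 0.039289856881885764 skew 0.01624722862570841 x at mid -0.022079040324393548
0.1 3790 -0.07560362887256279 0.2264140782906108 0.19996324198259274
0.2 5616 -0.04103796740631284 0.22870081585941301 0.29998732145133333
0.3 17158 -0.04487086854950777 0.2529655637762636 0.3999893969244001
0.4 4808 -0.04839244192565296 0.7302927088817074 0.4851497812711182
0 pad [ 0.675  0.482 -0.376  2.22   0.365  0.497  0.121]
0 padhi [ 0.775  0.25  -0.469  2.138  0.159  0.786  0.311]
0 start [ 0.609  0.551 -0.453  1.955  0.357  0.714  0.014]
0 end [ 0.496  0.754 -0.473  1.586  0.408  0.902 -0.05 ]
1 pad [ 0.213  0.464  0.175  2.25  -0.184  0.44  -2.498]
1 padhi [ 0.28   0.214  0.09   2.169 -0.028  0.759 -2.648]
1 start [ 0.101  0.517  0.197  1.99  -0.161  0.649 -2.668]
1 end [ 0.026  0.717  0.232  1.624 -0.207  0.825 -2.725]
```

Run:
```python
from m import *
np.set_printoptions(precision=4,suppress=True)
q=quat(PY,0)
env.reach(np.r_[PAD,.22],q); s=env.get_state(); print(s['time'],s['tcp_pos'],s['force'])
p,d=camera("top"); cv2.imwrite("pics/top1.png",p)
p,d=camera("scene"); cv2.imwrite("pics/scene1.png",p)
env.movel(np.r_[PAD,.093],.12,stop_force=8); s=env.get_state(); print(s['time'],s['tcp_pos'],s['force'])
env.grip(0.02,60); s=env.get_state(); print(s['time'],s['tcp_pos'],s['force'],s['opening'],s['gripper_force'])
```

```text
1.85 [ 0.3921 -0.215   0.2202] [ 0.0775  0.0179 -0.6125]
3.1583 [ 0.3924 -0.2139  0.0935] [-0.5172  0.1559 -0.3415]
3.725 [ 0.3922 -0.2138  0.0933] [-0.8239  0.3224  4.7257] 0.02730395971627414 59.546552896499634
```

Run:
```python
from m import *
np.set_printoptions(precision=4,suppress=True)
env.grip(0.02,110)
env.movel(np.r_[PAD,.20],.12)
S=bw(-.064,-.003)
env.movel(np.r_[S,.20],.15,rot=quat(BY+.01,0)); 
env.movel(np.r_[S,.145],.1); env.dwell(.3)
F=[]
for i in range(5): env.dwell(.05); F.append(env.get_state()['force'])
s=env.get_state(); print(s['time'],s['tcp_pos'],np.mean(F,0),np.std(F,0),s['opening'],s['torque'])
for n in("top","scene"):
    p,d=camera(n); cv2.imwrite(f"pics/{n}2.png",p); np.savez(f"pics/{n}2.npz",p=p,d=d)
a=cv2.imread("pics/scene2.png")[170:330,180:400]; cv2.imwrite("pics/c2.png",cv2.resize(a,None,fx=3,fy=3,interpolation=cv2.INTER_CUBIC))
# time test of short steps
t=env.get_state()['time']; p=s['tcp_pos'].copy()
for i in range(4): env.movel(np.r_[S,.145-.0005*(i+1)],.02)
s=env.get_state(); print(s['time']-t,s['tcp_pos'],s['force'])
```

```text
7.2167 [ 0.517  -0.2022  0.1451] [-0.1969  0.0754 -1.6516] [0.2442 0.1728 0.3168] 0.026898538484109332 [-0.0195  0.0233  0.0284]
1.0000000000000009 [ 0.517  -0.2022  0.143 ] [ 0.3818  0.1544 -1.3227]
```

View pics/c2.png

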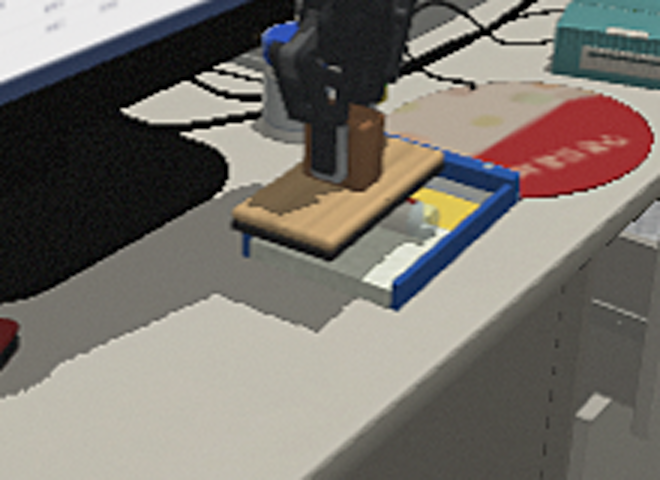

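```bash
cat > roll.py <<'E'
from m import *
import json
np.set_printoptions(precision=4,suppress=True)
def fz(n=4):
    F=[]
    for i in range(n): F.append(env.get_state()['force'][2]); env.dwell(.015)
    return np.mean(F)
def load(): return json.load(open("st.json"))
def save(st): json.dump(st,open("st.json","w"))
E
python3 - <<'E'
from roll import *
S=bw(-.064,-.003)
env.movel(np.r_[S,.136],.03); env.dwell(.3); tare=fz(10)
hit=env.movel(np.r_[S,.126],.004,stop_force=3)
s=env.get_state(); z=s['tcp_pos'][2]; f=fz()-tare; print('hit',hit,z,f,'tare',tare,s['time'])
for i in range(8):
    if f>6.5: break
    z-=.0002 if f<4 else .0001; env.movel(np.r_[S,z],.01); f=fz()-tare; print(round(z,5),round(f,2),env.get_state()['tcp_pos'][2])
s=env.get_state(); print(s['time'],s['force'],s['torque'])
save(dict(z=z,tare=tare,x=-.064,z0=z))
E
```

```text
hit True 0.13135929763057513 6.032442673074405 tare -1.2331956607280259 10.475
0.13126 4.95 0.13140289339502445
0.13116 6.19 0.13137443694271717
0.13106 7.0 0.13139202220661408
11.4917 [0.1379 0.3286 6.1057] [ 0.0881 -0.246   0.0359]
```

```bash
cat >> roll.py <<'E'
def roll(x_end,step=.003,ff=0.,target=8.,y=-.003,vel=.02,floor=None):
    st=load(); z,x,tare=st['z'],st['x'],st['tare']; log=[]; f=fz(3)-tare
    while x<x_end-1e-6:
        if f<13: x=min(x+step,x_end); z+=ff*step/2
        z+=np.clip((f-target)*.00006,-.00025,.0004)
        if floor: z=max(z,floor)
        env.movel(np.r_[bw(x,y),z],vel); f=fz(3)-tare
        log.append((round(x*1e3,1),round((z-st['z0'])*1e3,2),round(f,1)))
        if f<1.5 and not floor: print("lost"); break
    st.update(z=z,x=x); save(st); print(log); s=env.get_state(); print(s['time'],s['tcp_pos'],s['force'],s['torque'])
E
python3 - <<'E'
from roll import *
roll(-.040)
p,d=camera("scene"); cv2.imwrite("pics/s3.png",p); 
a=p[170:330,180:400]; cv2.imwrite("pics/c3.png",cv2.resize(a,None,fx=3,fy=3,interpolation=cv2.INTER_CUBIC))
E
```

```text
[(-61.0, np.float64(-0.06), np.float64(7.3)), (-58.0, np.float64(-0.11), np.float64(7.5)), (-55.0, np.float64(-0.14), np.float64(7.7)), (-52.0, np.float64(-0.16), np.float64(7.4)), (-49.0, np.float64(-0.19), np.float64(7.9)), (-46.0, np.float64(-0.2), np.float64(7.7)), (-43.0, np.float64(-0.22), np.float64(8.0)), (-40.0, np.float64(-0.22), np.float64(7.8))]
14.3417 [ 0.5416 -0.2001  0.1314] [-0.1487  1.1261  7.4823] [ 0.2045 -0.3241  0.0419]
```

View pics/c3.png

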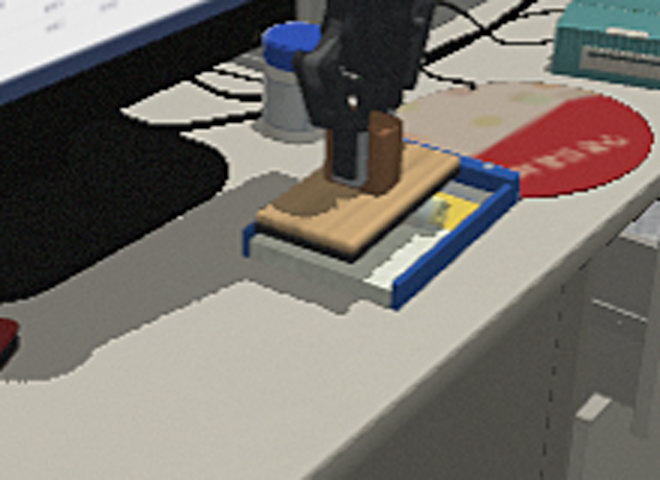

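The pad lies level, and the vial end visible at (435,215) has rolled forward under a steady 8 N or so. Continuing.

Run:
```python
from roll import *
roll(-.019); roll(.056,ff=-.043)
p,d=camera("scene"); a=p[170:330,180:400]; cv2.imwrite("pics/c4.png",cv2.resize(a,None,fx=3,fy=3,interpolation=cv2.INTER_CUBIC))
p,d=camera("top"); a=p[150:270,220:360]; cv2.imwrite("pics/t4.png",cv2.resize(a,None,fx=4,fy=4,interpolation=cv2.INTER_CUBIC))
```

```text
[(-37.0, np.float64(-0.24), np.float64(8.2)), (-34.0, np.float64(-0.23), np.float64(8.5)), (-31.0, np.float64(-0.2), np.float64(8.3)), (-28.0, np.float64(-0.18), np.float64(8.0)), (-25.0, np.float64(-0.18), np.float64(7.1)), (-22.0, np.float64(-0.23), np.float64(8.1)), (-19.0, np.float64(-0.22), np.float64(7.8))]
16.8917 [ 0.5624 -0.1984  0.1312] [-0.2021  1.1402  6.5311] [ 0.2877 -0.3049 -0.009 ]
[(-16.0, np.float64(-0.33), np.float64(7.1)), (-13.0, np.float64(-0.45), np.float64(7.7)), (-10.0, np.float64(-0.53), np.float64(7.9)), (-7.0, np.float64(-0.6), np.float64(7.4)), (-4.0, np.float64(-0.7), np.float64(7.5)), (-1.0, np.float64(-0.79), np.float64(8.1)), (2.0, np.float64(-0.85), np.float64(7.7)), (5.0, np.float64(-0.94), np.float64(7.8)), (8.0, np.float64(-1.01), np.float64(8.1)), (11.0, np.float64(-1.07), np.float64(8.2)), (14.0, np.float64(-1.12), np.float64(8.0)), (17.0, np.float64(-1.19), np.float64(8.0)), (20.0, np.float64(-1.25), np.float64(7.6)), (23.0, np.float64(-1.34), np.float64(7.8)), (26.0, np.float64(-1.41), np.float64(7.2)), (29.0, np.float64(-1.52), np.float64(8.7)), (32.0, np.float64(-1.54), np.float64(8.0)), (35.0, np.float64(-1.61), np.float64(7.3)), (38.0, np.float64(-1.71), np.float64(8.3)), (41.0, np.float64(-1.76), np.float64(7.6)), (44.0, np.float64(-1.85), np.float64(8.5)), (47.0, np.float64(-1.88), np.float64(7.8)), (50.0, np.float64(-1.96), np.float64(7.7)), (53.0, np.float64(-2.05), np.float64(8.1)), (56.0, np.float64(-2.1), np.float64(8.3))]
25.6917 [ 0.6372 -0.1922  0.1295] [0.7818 2.1032 6.0177] [0.5154 0.0633 0.0106]
```

View pics/c4.png

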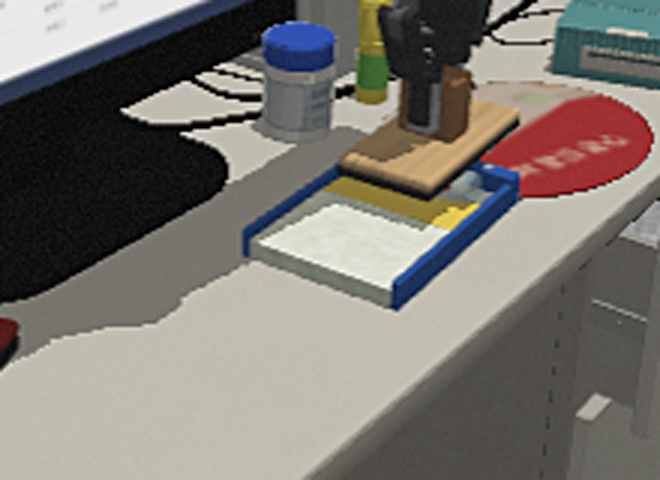

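Force held at 7–8.7 N and the vial is near the ramp's end, with the pad level. Now over the edge and into the trough.

Run:
```python
from roll import *
st=load(); roll(.097,ff=-.043,floor=st['z0']-.0053,vel=.025)
p,d=camera("scene"); a=p[150:310,190:410]; cv2.imwrite("pics/c5.png",cv2.resize(a,None,fx=3,fy=3,interpolation=cv2.INTER_CUBIC))
```

```text
[(59.0, np.float64(-2.18), np.float64(8.4)), (62.0, np.float64(-2.23), np.float64(8.2)), (65.0, np.float64(-2.28), np.float64(8.3)), (68.0, np.float64(-2.32), np.float64(7.4)), (71.0, np.float64(-2.42), np.float64(6.9)), (74.0, np.float64(-2.55), np.float64(6.4)), (77.0, np.float64(-2.71), np.float64(4.2)), (80.0, np.float64(-3.0), np.float64(-0.0)), (83.0, np.float64(-3.32), np.float64(0.1)), (86.0, np.float64(-3.63), np.float64(-0.1)), (89.0, np.float64(-3.95), np.float64(-0.1)), (92.0, np.float64(-4.26), np.float64(-0.1)), (95.0, np.float64(-4.58), np.float64(0.4)), (97.0, np.float64(-4.89), np.float64(3.4))]
30.2583 [ 0.6776 -0.1905  0.1264] [-1.5347  1.0995  2.563 ] [-0.0083  0.5196 -0.0155]
```

View pics/c5.png

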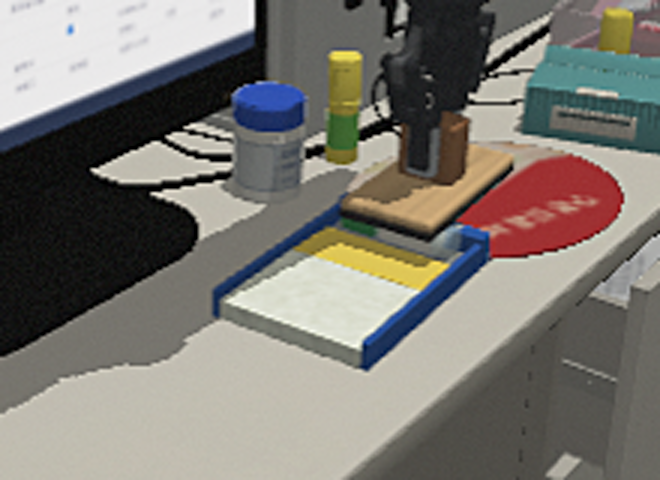

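The vial now lies in the trough (contact at TCP 0.1264, exactly the seated height). I'll press it home, then lift and look.

Run:
```python
from roll import *
st=load(); z,x,t=st['z'],st['x'],st['tare']
for i in range(12):
    f=fz(3)-t; print(round(f,1),end=' ')
    if 6.5<f<10 and i>3: break
    z+=np.clip((f-8)*.00006,-.0002,.0003); x+=.0005 if i<4 else 0
    env.movel(np.r_[bw(x,-.003),z],.01)
env.dwell(.6); s=env.get_state(); print(s['time'],s['tcp_pos'],s['force'],fz()-t)
env.movel(np.r_[bw(x,-.003),.20],.08)
env.movel(np.r_[PAD,.20],.15,rot=quat(PY,0))
s=env.get_state(); print(s['time'],s['tcp_pos'])
p,d=camera("top"); np.savez("pics/top6.npz",p=p,d=d)
a=p[150:270,220:360]; cv2.imwrite("pics/t6.png",cv2.resize(a,None,fx=4,fy=4,interpolation=cv2.INTER_CUBIC))
v,u=np.mgrid[0:420,0:560]; P=points("top",d,np.c_[u.ravel(),v.ravel()])[d.ravel()>0]; b=wb(P)
for lo in np.arange(40,86,4)/1e3:
    k=(b[:,0]>lo)&(b[:,0]<lo+.004)&(abs(b[:,1])<.03); print(round(lo*1e3+2),round(np.median(P[k,2])*1e3,1),end=' | ')
```

```text
4.0 6.7 7.9 7.7 7.3 32.1583 [ 0.6789 -0.1904  0.1263] [-4.6641 -0.5707  6.2282] 7.2113511222240305
35.375 [ 0.3927 -0.2136  0.2   ]
42 13.3 | 46 23.4 | 50 31.8 | 54 33.4 | 58 34.0 | 62 32.8 | 66 29.9 | 70 25.0 | 74 25.4 | 78 25.6 | 82 24.9 | 86 22.8 |
```

View pics/t6.png

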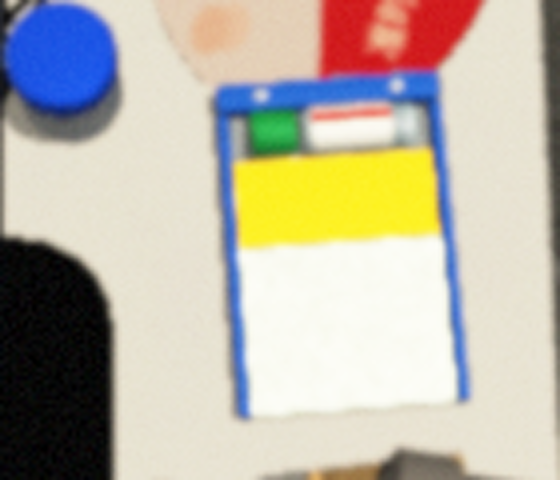

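The vial lies square in the trough against the bar, with its top at about 33 mm. Now to put the pad down.

Run:
```python
from roll import *
env.movel(np.r_[PAD,.100],.1); env.dwell(.2)
h=env.movel(np.r_[PAD,.0915],.01,stop_force=4); s=env.get_state(); print(h,s['tcp_pos'],s['force'])
env.grip(.085); env.dwell(.2); env.movel(np.r_[PAD,.22],.1); env.dwell(.5)
s=env.get_state(); print(s['time'],s['tcp_pos'],s['opening'])
p,d=camera("scene"); a=p[170:330,180:400]; cv2.imwrite("pics/c7.png",cv2.resize(a,None,fx=3,fy=3,interpolation=cv2.INTER_CUBIC))
```

```text
True [ 0.3919 -0.2137  0.0935] [-0.3258  0.6385  4.1353]
40.1417 [ 0.392  -0.2137  0.2199] 0.08526645721099589
```

View pics/c7.png

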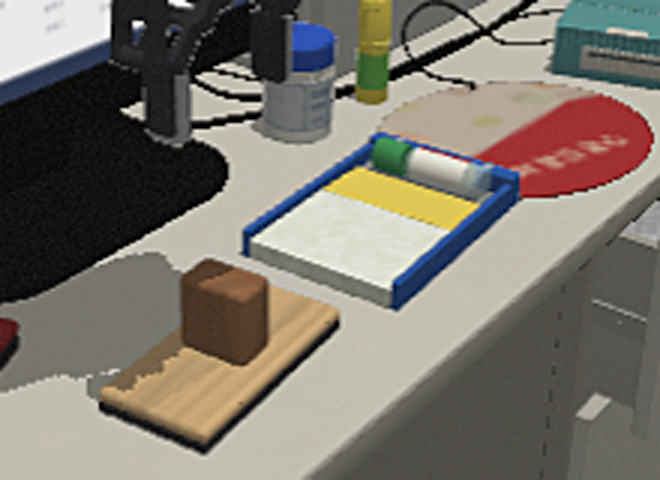

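The pad lies flat and clear of the board, around (220,370), and the vial is home in the trough at (430,165).

```bash
python3 -c "
from cell import job; print(job.job_done())"
```

```text
the job is handed in; nothing more can be done
None
```

I rolled the vial along the board and over the ramp at about 8 N (7–9 N measured), pressed it home in the trough, put the pad back flat on the desk clear of the board, and handed the job in at about 40 s; the hand-in returned no verdict.

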